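# Seat a pearl holder in the drilling fixture and throw the toggle clamp over centre

### The arm

A 6-joint arm with a two-finger parallel gripper is mounted at the origin on the work surface. World frame = base frame: x ahead of the robot, y to its left, z up, the work surface at z = 0. Lengths are in m, angles in rad, forces in N, time in s.
With the tool pointing down it reaches from about 0.375 to 0.975 m from the base axis. Payload 3.8 kg.
Tool frame: the origin (TCP) lies at the very end of the fingers, on their centre line; the grasp point (between the pads) lies 19 mm behind it; z points along the fingers, y is the line along which they close (so a half turn about z gives the same grasp; the last joint's range is limited). The gripper opens to 85 mm and grips with 20 to 120 N. Pads are 22 mm wide; open, the fingers measure 114 mm over their backs; the gripper's body (76 mm by 85 mm) begins 54 mm behind the grasp point. The pads swing forward as they close: fully open they stand 13 mm farther back than shut.
Start: joints at [-1.314, 0.264, 1.604, -0, 1.274, -0.037], TCP at [0.195, -0.646, 0.231] pointing down, gripper open.
Joint ranges: [-2.63, 2.63], [-0.94, 2.18], [0.31, 2.57], [-1.31, 4.45], [0, 2.66], [-2.55, 2.55]. Speed limits (rad/s): [2.57, 2.57, 3.14, 3.14, 3.14, 3.14].

### API

Orientations are given as a rotation vector (axis times angle).
In Python, from workcell import * gives the robot as it stands.
- The arm moves only by the shell command python3 -m crank 'ROWS' [OPENING] [FORCE]. ROWS is JSON, a list that holds one entry, the list of rows, each a list of 6 numbers: the shift along the tool's x, y, z in cm, then the turn, a rotation vector about the tool's x, y, z in rad. In form: [[[dx, dy, dz, ax, ay, az], ...]]. A call has 1 to 8 rows; each row shifts and turns the commanded pose from where the row before left it, along the tool's axes as they then stand; what a row does not reach is not made up. A row lasts 1/12 s, in which the tool goes at most 41.7 mm and 7.16 degrees, less where a joint would pass 70% of its speed; a pose out of reach is approached as far as the arm can. A call with a gripper value outside its range is refused whole. OPENING is the finger opening in cm, from 0 to 8.54, set as the call begins (- or left out, the last holds). The fingers move at their own pace and stop on an object; FORCE is the grip in N (left out, the last holds). Time passes only in rows, so rows that do not move let the fingers close. It gives the time, the measured TCP pose, the force, the opening and the grip force at its end, in the units of the state.
- read_state(): the state, without advancing time (a new reading comes with each control period).
- read_camera(name): name is "side" or "top" or "wrist"; returns the picture (384x512x3 uint8, blue, green, red); there is no depth.
- camera_model(name): a dict with "camera_matrix" (3x3 intrinsics, pixels), "R" (3x3) and "t" (3): a world point X has camera coordinates R X + t. Camera axes: x right, y down, z forward; pixel columns grow to the right and rows downward; lengths in m; the calibration is good to about 2 mm. A picture is of the moment at which its call begins: read the wrist's pose just before it. camera_model takes no time and is no camera call; for the wrist camera it gives the pose at the moment of the call.
- finish_job(): hands the job in; it is judged then, once.
The state is a dict: "time": time; "q": joint angles; "joint_vel": joint speeds; "joint_torque": joint torques, N m; "tool_pos": TCP position; "tcp_rot": TCP orientation; "wrist_force": force on the tool from outside, world axes, zero at the start; "torque": the same for the moment, N m; "width": opening from 0.0 (shut) to 1.0 (fully open); "grip_force": force on a finger pad.
Only numpy, scipy, OpenCV 4.12 (cv2) and the standard library are available. Lean on these libraries where they do the work, as an engineer would, in place of code of your own. Each camera call takes 0.05 s, during which the arm holds its last target. There are 200 camera calls.

### The job

Put the brass-topped pearl holder down flat on the steel fixture plate with its steel wear disc towards the clamp, press it firmly but gently against the two side pins, and then slide it along them until it bears firmly on the tip of the end screw. Then throw the red clamp handle over until it snaps past centre and the rubber foot clamps the holder where it was seated. Do not ram the pins or the screw, do not lean hard on the handle, leave the other things on the bench alone, and let go at the end.

Things in the scene. Friction and masses are not known exactly. Their poses are not given: they have to be found in the camera images.
- fixture: Dark steel plate, 330 x 130 x 12 mm, bolted to the bench; place and yaw differ every time. Origin: on the bench under the middle of the nest; x runs along the nest from the clamp towards the end screw, y to the left of that, z up. The plate spans x -215 to +115 mm, y -65 to +65 mm, top at z = 12 mm. A steel block 34 mm high at x 85 to 111 mm, y -17 to +17 mm carries the end screw.
- side_pins: Two brass locating pins, 10 mm thick, 20 mm high above the plate, at x = -38 and +38 mm, y = -33 mm of the fixture frame (this body has the fixture's own frame). The holder's -y side must touch both, so that side then lies at y = -28 mm. A firm push of 5 to 12 N on them is right; more than 20 N rams them.
- end_screw: Brass locating screw, 12 mm thick, along the fixture's x at y = 0, z = 27 mm. Origin: the middle of its flat tip, which faces -x. It is set by hand, its tip anywhere from x = 53 to 63 mm in the fixture frame, and locked. The reading is too coarse to tell contact from a gap: feel for it. Push on it with 5 to 12 N; over 20 N rams it.
- holder: The pearl holder to be clamped: an aluminium block 120 x 56 x 30 mm with a brass top plate, 0.3 to 0.6 kg (it drags on the plate with 2 to 5 N, more if pressed down), two rows of white pearls in its top (5 mm proud) and a bare steel wear disc, 24 mm across, on top 42 mm from the middle towards -x. Origin: middle of its underside; x along its length, z up. Seated, its axes agree with the fixture's.
- holder_mid (a point): Centre of the pearl holder, half-way up (15 mm above its underside). Grip here across its 56 mm width (along its y). Same axes as the holder.
- holder_end (a point): Middle of the holder's +x end face (60 mm from its centre, half-way up): the face that must bear on the end screw.
- holder_side_a (a point): Point on the holder's -y side face, half-way up, 38 mm from the middle towards -x: bears on one side pin.
- holder_side_b (a point): Point on the holder's -y side face, half-way up, 38 mm from the middle towards +x: bears on the other side pin.
- lever (a joint): Angle (rad) of the red clamp handle. 0: wide open, upright, leaning 11 degrees towards the nest; it grows as the handle is thrown over towards the fixture's -x and down. Dead centre is at 1.47; past it the handle snaps by itself onto its stop at 1.55, pointing to -x and rising 12 degrees from level. It starts wide open and stays where it is left while the foot is clear of the holder.
- lever_grip (a point): Point on the axis of the handle's red grip, 115 mm from the pivot: push here. The grip is a round bar 18 mm thick, from 51 to 136 mm from the pivot. From about 1.1 on the foot bears on the holder and the handle resists with up to 10 N here, less towards dead centre; let go before that and it springs back. Over 25 N is too much.
- lever_pivot (a point): The handle's pivot, fixed at x = -190 mm, y = 0, z = 57 mm in the fixture frame. The handle turns about the fixture's y axis, in the plane y = 0. The clamp's bracket (50 mm wide, up to z = 60 mm) takes x -225 to -115 mm. While the handle is open the raised clamp arm, 22 mm wide, stands at x -150 to -70 mm, up to z = 150 mm.
- foot: Black rubber foot, 18 mm across, on the end of the clamp arm. The origin lies on its axis, 12 mm above its lower face. With the clamp shut it presses down on the holder at x = -45 mm, y = 0 of the fixture frame with about 40 N.
- spare_holder: A second, empty holder, 120 x 56 x 30 mm, with a blue top: not wanted, leave alone.
- steel_cup: Open steel cup, 84 mm across, 75 mm high: leave alone.
- tweezers: Copper-coloured tweezers, 165 mm long, lying flat: leave alone.
- scoop: Small flat steel pearl scoop, 75 x 60 mm, 23 mm high: leave alone.
- caliper: Caliper with a black slide, 190 mm long, lying flat: leave alone.
- sort_dish: Cream-coloured shallow dish, 110 mm across, 30 mm high: leave alone.
- hex_driver: Screwdriver, 160 mm long, lying flat: leave alone.
There are look-alikes about, which are no part of the job. Leave any green or pink look-alike of the holder alone.

How it is judged:
By the outcome, as a careful person would: the job done as asked, in the order asked, and still so for the second after the job is handed in, with the robot touching nothing.
It also fails if it takes over 72 s, if anything falls off the work surface, if the arm or the gripper's body presses on something with over 40 N, if the wrist force passes 120 N, or if a joint passes its speed limit or range.

## Working session

There is one attempt and no reset: what is moved stays moved. The work goes in short steps, Python scripts to look and compute and a shell command to move; the robot and the scene stay as the last step left them, time stands still between calls to the robot, and variables do not carry over. Pictures are saved under pics/ and viewed, at most 10 in all, crops included, and the job is handed in when it is done.

```bash
ls; mkdir -p pics
cat > h.py <<'E'
from workcell import *
import numpy as np, cv2
from scipy.spatial.transform import Rotation as Ro
def ray(cm,u,v,z):
    K,R,t=[np.array(cm[k],float) for k in("camera_matrix","R","t")]
    d=R.T@np.linalg.inv(K)@[u,v,1]; c=-R.T@t.ravel()
    return c+d*(z-c[2])/d[2]
def proj(cm,X):
    K,R,t=[np.array(cm[k],float) for k in("camera_matrix","R","t")]
    p=K@(R@np.array(X,float)+t.ravel()); return p[:2]/p[2]
E
python3 - <<'E'
from h import *
print(read_state())
a=read_camera("top");b=read_camera("side")
cv2.imwrite("pics/top0.png",a);cv2.imwrite("pics/side0.png",b)
for n in("top","side"):
    m=camera_model(n);R=np.array(m["R"]);print(n,np.round(m["camera_matrix"],1).tolist(),(-R.T@np.array(m["t"]).ravel()).round(3),R.round(2).tolist())
E
```

```text
pics
{'time': 0.0, 'q': array([-1.31385728e+00,  2.64754742e-01,  1.60538236e+00,  6.75292393e-06,
        1.27372051e+00, -3.69236419e-02]), 'joint_vel': array([-0.00040992,  0.001269  , -0.00042887,  0.00148937,  0.0005577 ,
        0.00154636]), 'joint_torque': array([-5.72916560e-04, -5.15115917e+01, -3.67316651e+01,  3.73663170e-05,
        1.31089508e-02,  3.83375891e-07]), 'tool_pos': array([ 0.19531109, -0.64535031,  0.22995646]), 'tcp_rot': array([-3.10551471e+00, -4.59606555e-01,  3.80243739e-04]), 'wrist_force': array([-0.10975057,  0.62999952,  0.43921008]), 'torque': array([0.01411904, 0.03481952, 0.02941019]), 'grip_force': 0.0, 'width': 1.0007850933711897}
top [[452.4, 0.0, 253.0], [0.0, 452.4, 201.5], [0.0, 0.0, 1.0]] [0.287 0.014 1.337] [[-0.05, -1.0, 0.0], [-0.98, 0.05, -0.2], [0.2, -0.01, -0.98]]
side [[367.3, 0.0, 254.7], [0.0, 367.3, 188.1], [0.0, 0.0, 1.0]] [0.02  0.794 0.788] [[-0.84, -0.54, -0.01], [-0.3, 0.49, -0.82], [0.45, -0.68, -0.58]]
```

View pics/top0.png

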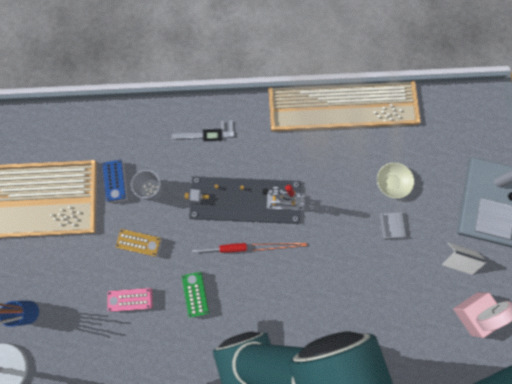

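View pics/side0.png

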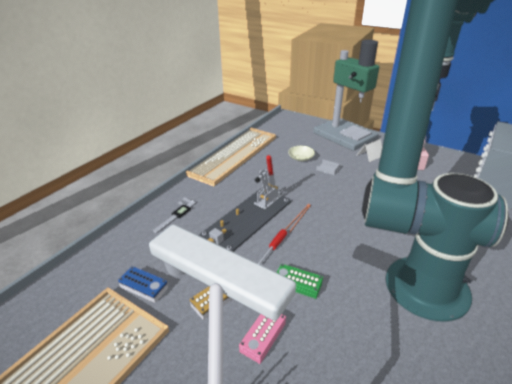

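The top view shows these possible holders: brass/orange (138,242), pink (130,300), green (195,295) and blue spare (115,180). By the description I choose the one at (138,242). The fixture is at (247,200), with its end screw on the left at (185,196) and the clamp on the right at (285,198). Next is a close crop to check.

Run:
```python
from h import *
a=cv2.imread("pics/top0.png")
c=cv2.resize(a[215:270,105:180],(800,587),interpolation=cv2.INTER_CUBIC)[:290*2]
f=cv2.resize(a[165:235,175:345],(800,330),interpolation=cv2.INTER_CUBIC)
cv2.imwrite("pics/c1.png",np.vstack([cv2.resize(c,(370,270)).copy() if 0 else cv2.copyMakeBorder(cv2.resize(c,(368,270)),0,0,0,432,cv2.BORDER_CONSTANT),f]))
m=camera_model("top")
hsv=cv2.cvtColor(a,cv2.COLOR_BGR2HSV)
# plate: dark
g=hsv[...,2]; k=((g<75)).astype(np.uint8); k[:160]=0;k[240:]=0;k[:,:180]=0;k[:,315:]=0
n,l,s,_=cv2.connectedComponentsWithStats(k); i=1+s[1:,4].argmax()
ct=cv2.findContours((l==i).astype(np.uint8),0,2)[0][0]
w=np.array([ray(m,u,v,.012)[:2] for u,v in ct[:,0]],np.float32)
print("plate",cv2.minAreaRect(w),s[i])
# holder
k=cv2.inRange(hsv,(10,90,60),(30,255,255));k[:225]=0;k[262:]=0;k[:,:108]=0;k[:,168:]=0
k=cv2.morphologyEx(k,cv2.MORPH_CLOSE,np.ones((5,5)))
ct=max(cv2.findContours(k,0,2)[0],key=cv2.contourArea)
w=np.array([ray(m,u,v,.03)[:2] for u,v in ct[:,0]],np.float32)
print("holder",cv2.minAreaRect(w),cv2.boundingRect(ct))
```

```text
plate ((0.571941077709198, 0.129279226064682), (0.05064933001995087, 0.03362966701388359), 87.08777618408203) [200 194  18  12 126]
holder ((0.45252475142478943, 0.33594268560409546), (0.11946021020412445, 0.05513571947813034), 74.6988525390625) (117, 230, 43, 26)
```

View pics/c1.png

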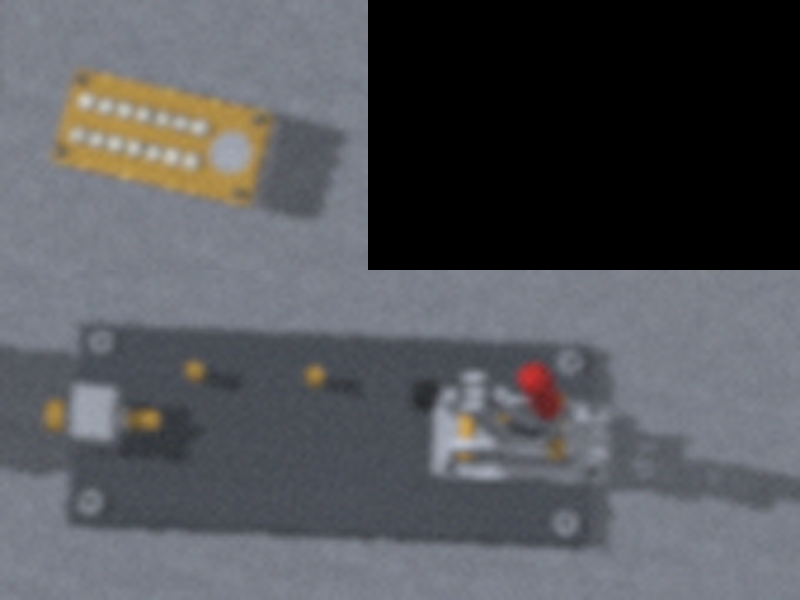

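The crop shows a brass top, two rows of pearls and a steel disc on the right end (crop 231,152), so the choice holds and holder +x points image-left. The plate corners are at crop (80,325), (610,345), (605,547) and (68,525). The pins are at (194,370) and (315,375), and the screw tip is at about (160,419).

Run:
```python
from h import *
a=cv2.imread("pics/top0.png");m=camera_model("top")
f=lambda x,y:(175+(x+.5)/800*170-.5,165+(y-270+.5)/330*70-.5)
C=[ray(m,*f(*p),.012)[:2] for p in[(80,325),(610,345),(605,547),(68,525)]]
P=[ray(m,*f(*p),.032)[:2] for p in[(194,370),(315,375)]]
S=ray(m,*f(160,419),.027+.006)[:2]
print(np.round(C,4).tolist(),[np.linalg.norm(C[i]-C[i-1]).round(3) for i in range(4)])
print(np.round(P,4).tolist(),np.linalg.norm(P[0]-P[1]),S)
C=np.array(C); ex=(C[0]+C[3]-C[1]-C[2]);ex/=np.linalg.norm(ex);ey=np.array([-ex[1],ex[0]])
o=C.mean(0)+.05*ex
print("fix from corners",o,np.degrees(np.arctan2(ex[1],ex[0])))
e=(P[0]-P[1]);e/=np.linalg.norm(e);print("from pins",(P[0]+P[1])/2+.033*ey,np.degrees(np.arctan2(e[1],e[0])),"screw x,y",(S-o)@ex,(S-o)@ey)
print(proj(m,[*o,.012]))
w=camera_model("wrist");R=np.array(w["R"]);print(-R.T@np.array(w["t"]).ravel(),R.round(2).tolist(),read_state()["tool_pos"],Ro.from_rotvec(read_state()["tcp_rot"]).as_matrix().round(3).tolist())
```

```text
[[0.6462, 0.1781], [0.6158, -0.1611], [0.4855, -0.1483], [0.5167, 0.1888]] [np.float64(0.13), np.float64(0.341), np.float64(0.131), np.float64(0.338)]
[[0.6079, 0.1046], [0.6008, 0.0286]] 0.0763217066038262 [0.57727791 0.12689911]
fix from corners [0.5705834  0.06417161] 84.79204314498011
from pins [0.57153218 0.06960047] 84.66584549376851 screw x,y 0.06307621168739055 -0.0009730456177086773
[230.29160756 198.84844322]
[ 0.26476747 -0.62521924  0.37193717] [[0.29, -0.96, -0.0], [-0.92, -0.28, 0.28], [-0.27, -0.08, -0.96]] [ 0.19530487 -0.64543225  0.23005799] [[0.957, 0.29, -0.001], [0.29, -0.957, 0.002], [0.0, -0.002, -1.0]]
```

```bash
python3 -m crank '[[[1.3,-1.4,0,0,0,0],[2.65,-2.78,0,0,0,0],[2.65,-2.78,0,0,0,0],[2.65,-2.78,0,0,0,0],[2.65,-2.78,0,0,0,0],[2.65,-2.78,0,0,0,0],[2.65,-2.78,0,0,0,0],[2.65,-2.78,0,0,0,0]]]' 8.54
python3 -m crank '[[[2.65,-2.78,0,0,0,0],[2.65,-2.78,0,0,0,0],[2.65,-2.78,0,0,0,0],[2.65,-2.78,0,0,0,0],[2.65,-2.78,0,0,0,0],[2.65,-2.78,0,0,0,0],[1.44,-3.8,0,0,0,0],[1.44,-3.8,0,0,0,0]]]'
```

```text
time: 0.77
tool_pos: [0.3253, -0.3869, 0.2308]
tcp_rot: [-3.107, -0.459, 0.0]
wrist_force: [0.4, -0.3, 0.1]
width: 1.005
grip_force: 0.0
time: 1.43
tool_pos: [0.4346, -0.1003, 0.231]
tcp_rot: [-3.108, -0.459, 0.0]
wrist_force: [1.3, 0.5, -0.3]
width: 1.001
grip_force: 0.0
```

```bash
python3 -m crank '[[[1.31,-3.75,0,0,0,0],[1.31,-3.75,0,0,0,0],[1.31,-3.75,0,0,0,0],[1.31,-3.75,0,0,0,0],[1.31,-3.75,0,0,0,0],[1.31,-3.75,0,0,0,0],[1.31,-3.75,0,0,0,0],[1.31,-3.75,0,0,0,0]]]'
python3 -m crank '[[[1.31,-3.75,0,0,0,0],[1.31,-3.75,0,0,0,0],[1.31,-3.75,0,0,0,0],[0,0,0,0,0,-0.112],[0,0,0,0,0,-0.112],[0,0,0,0,0,-0.112],[0,0,0,0,0,-0.112],[0,0,0,0,0,-0.112]]]'
python3 -m crank '[[[0,0,0,0,0,-0.112],[0,0,0,0,0,-0.112],[0,0,0,0,0,-0.112],[0,0,0,0,0,-0.113],[0,0,0,0,0,0]]]'
python3 - <<'E'
from h import *
s=read_state();m=camera_model("wrist");a=read_camera("wrist");cv2.imwrite("pics/w1.png",a)
print(s["q"].round(2),s["tool_pos"],Ro.from_rotvec(s["tcp_rot"]).as_matrix().round(4).tolist())
hsv=cv2.cvtColor(a,cv2.COLOR_BGR2HSV)
k=cv2.inRange(hsv,(12,90,60),(32,255,255))
k=cv2.morphologyEx(k,cv2.MORPH_CLOSE,np.ones((15,15)))
ct=max(cv2.findContours(k,0,2)[0],key=cv2.contourArea)
w=np.array([ray(m,u,v,.03)[:2] for u,v in ct[:,0]],np.float32)
print("holder",cv2.minAreaRect(w),cv2.boundingRect(ct))
E
```

```text
time: 2.1
tool_pos: [0.4472, 0.2173, 0.231]
tcp_rot: [3.107, 0.46, -0.0]
wrist_force: [0.7, -0.9, -1.1]
width: 1.0
grip_force: 0.0
time: 2.77
tool_pos: [0.4525, 0.3344, 0.2305]
tcp_rot: [2.855, 1.309, -0.002]
wrist_force: [-0.1, -0.2, 0.4]
width: 1.001
grip_force: 0.0
time: 3.18
tool_pos: [0.4526, 0.3342, 0.2307]
tcp_rot: [-2.496, -1.908, 0.002]
wrist_force: [-0.2, 0.0, -0.3]
width: 1.002
grip_force: 0.0
[ 0.59  0.05  1.85 -0.    1.24  0.86] [0.452604   0.334171   0.23068632] [[0.2621, 0.965, -0.0009], [0.965, -0.2621, -0.0006], [-0.0009, -0.0007, -1.0]]
holder ((0.5884634256362915, 0.46948468685150146), (0.058821529150009155, 0.21939735114574432), 74.75785064697266) (246, 0, 200, 60)
```

View pics/w1.png

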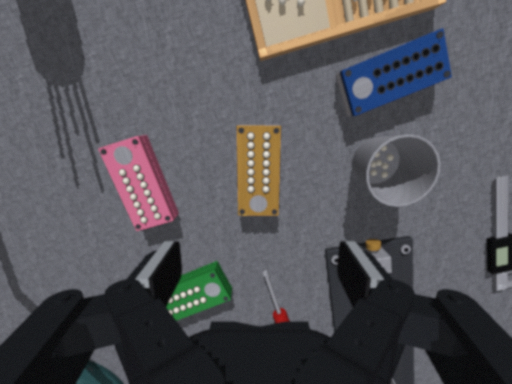

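The wrist view shows the brass holder upright and aligned at (258,170), with its disc at the bottom (258,204). I'll measure it with the mask limited to that area.

Run:
```python
from h import *
s=read_state();m=camera_model("wrist");a=cv2.imread("pics/w1.png")
hsv=cv2.cvtColor(a,cv2.COLOR_BGR2HSV)
k=cv2.inRange(hsv,(12,90,60),(32,255,255));q=k*0;q[110:225,220:300]=k[110:225,220:300];k=q
k=cv2.morphologyEx(k,cv2.MORPH_CLOSE,np.ones((15,15)))
ct=max(cv2.findContours(k,0,2)[0],key=cv2.contourArea)
w=np.array([ray(m,u,v,.03)[:2] for u,v in ct[:,0]],np.float32)
r=cv2.minAreaRect(w);print("holder",r,cv2.boundingRect(ct),proj(m,[*r[0],.03]))
R=Ro.from_rotvec(s["tcp_rot"]).as_matrix()
print("tool delta cm",R.T@(np.array([*r[0],0.005])-s["tool_pos"])*100)
```

```text
holder ((0.4523358643054962, 0.3371703028678894), (0.11960380524396896, 0.055695511400699615), 74.13935089111328) (237, 125, 44, 91) [258.031177   172.23751217]
tool delta cm [ 0.29155805 -0.09996059 22.57823143]
```

```bash
python3 -m crank '[[[0.3,-0.1,1.5,0,0,0],[0,0,3,0,0,0],[0,0,3,0,0,0],[0,0,3,0,0,0],[0,0,3,0,0,0],[0,0,3,0,0,0],[0,0,2.5,0,0,0],[0,0,1.5,0,0,0]]]'
python3 -m crank '[[[0,0,0.8,0,0,0],[0,0,0.35,0,0,0],[0,0,0,0,0,0]]]'
python3 -m crank '[[[0,0,0,0,0,0],[0,0,0,0,0,0],[0,0,0,0,0,0],[0,0,0,0,0,0],[0,0,0,0,0,0],[0,0,0,0,0,0],[0,0,0,0,0,0]]]' 4.5 50
```

```text
time: 3.9
tool_pos: [0.4506, 0.3361, 0.0227]
tcp_rot: [-2.502, -1.9, 0.008]
wrist_force: [-0.1, 0.7, 0.4]
width: 1.001
grip_force: 0.0
time: 4.15
tool_pos: [0.4526, 0.3374, 0.0144]
tcp_rot: [-2.5, -1.903, 0.001]
wrist_force: [-0.4, -0.9, 0.4]
width: 0.998
grip_force: 0.0
time: 4.73
tool_pos: [0.4538, 0.3385, 0.0168]
tcp_rot: [-2.499, -1.904, -0.005]
wrist_force: [-1.5, 0.2, 6.5]
width: 0.634
grip_force: 54.9
```

The grip is too high because my descent sum stopped at z = 14 mm. I'll reopen, go lower and grip again.

```bash
python3 -m crank '[[[0,0,0,0,0,0],[0,0,0,0,0,0],[0,0,0,0,0,0],[0,0,0,0,0,0],[0,0,0.4,0,0,0],[0,0,0.4,0,0,0],[0,0,0,0,0,0]]]' 8.54
python3 -m crank '[[[0,0,0,0,0,0],[0,0,0,0,0,0],[0,0,0,0,0,0],[0,0,0,0,0,0],[0,0,0,0,0,0],[0,0,0,0,0,0],[0,0,0,0,0,0]]]' 4.5 50
```

```text
time: 5.32
tool_pos: [0.452, 0.337, 0.0055]
tcp_rot: [-2.498, -1.905, 0.003]
wrist_force: [-0.1, -0.4, 0.4]
width: 1.001
grip_force: 0.0
time: 5.9
tool_pos: [0.4532, 0.3378, 0.0071]
tcp_rot: [2.498, 1.905, 0.001]
wrist_force: [1.0, 0.4, 0.7]
width: 0.64
grip_force: 55.8
```

```bash
python3 -m crank '[[[0,0,-1,0,0,0],[0,0,-2.5,0,0,0],[0,0,-3,0,0,0],[0,0,-3.5,0,0,0],[0,0,-3.5,0,0,0],[0,0,-3.5,0,0,0],[0,0,-3.5,0,0,0],[0,0,-2,0,0,0]]]'
python3 -m crank '[[[-2,0.5,-1,0,0,0],[-3.3,0.9,0,0,0,0],[-3.3,0.9,0,0,0,0],[-3.3,0.9,0,0,0,0],[-3.3,0.9,0,0,0,0],[-3.3,0.9,0,0,0,0],[-3.3,0.9,0,0,0,0],[-1.2,0.3,0,0,0,0]]]'
python3 -m crank '[[[0,0,0,0,0,-0.06],[0,0,0,0,0,-0.06],[0,0,0,0,0,-0.055],[0,0,0,0,0,0],[0,0,0,0,0,0],[0,0,0,0,0,0]]]'
python3 - <<'E'
from h import *
s=read_state();m=camera_model("wrist");a=read_camera("wrist");cv2.imwrite("pics/w2.png",a)
print(s["tool_pos"],Ro.from_rotvec(s["tcp_rot"]).as_matrix().round(4).tolist(),s["wrist_force"])
E
```

```text
time: 6.57
tool_pos: [0.4531, 0.3379, 0.2359]
tcp_rot: [-2.498, -1.905, -0.005]
wrist_force: [0.3, 1.4, -4.4]
width: 0.649
grip_force: 55.3
time: 7.23
tool_pos: [0.4496, 0.0954, 0.2407]
tcp_rot: [2.5, 1.902, -0.007]
wrist_force: [-0.3, 0.3, -5.1]
width: 0.641
grip_force: 55.2
time: 7.73
tool_pos: [0.4509, 0.0994, 0.2413]
tcp_rot: [-2.323, -2.114, 0.002]
wrist_force: [0.3, 0.3, -5.0]
width: 0.641
grip_force: 55.2
[0.45094607 0.09936702 0.24127693] [[0.0941, 0.9956, -0.0014], [0.9956, -0.0941, -0.0001], [-0.0003, -0.0014, -1.0]] [ 0.33909371  0.32076759 -5.00628412]
```

View pics/w2.png

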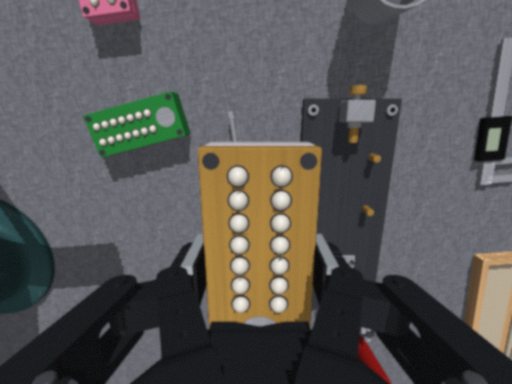

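The wrist view shows the holder held straight, with the disc hidden at the bottom (towards the clamp). The fixture is at right: screw tip (354,140), pins (375,158) and (369,211), bolts (313,110) and (392,110). I'll zoom in on it.

Run:
```python
import cv2
a=cv2.imread("pics/w2.png")
cv2.imwrite("pics/c2.png",cv2.resize(a[85:225,290:410],(504,588),interpolation=cv2.INTER_CUBIC))
```

```text
(no output)
```

View pics/c2.png

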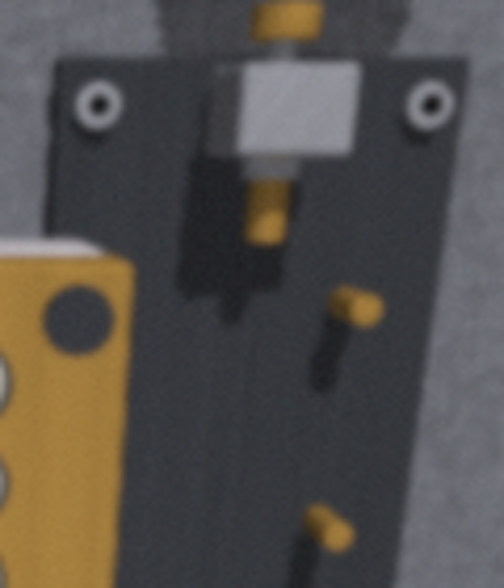

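Run:
```python
from h import *
m=camera_model("wrist")
f=lambda x,y:(290+(x+.5)/4.2-.5,85+(y+.5)/4.2-.5)
P=[ray(m,*f(*p),.032)[:2] for p in[(366,308),(338,532)]]
C=[ray(m,*f(*p),.012)[:2] for p in[(57,58),(467,60)]]
S=ray(m,*f(266,240),.027)[:2]
e=P[0]-P[1];print("pin dist",np.linalg.norm(e));e/=np.linalg.norm(e)
c=C[0]-C[1];print("plate w",np.linalg.norm(c));c/=np.linalg.norm(c)
print("yaw pins",np.degrees(np.arctan2(e[1],e[0])),"edge",np.degrees(np.arctan2(c[1],c[0]))-90)
ex=e;ey=np.array([-ex[1],ex[0]])
o=(P[0]+P[1])/2+.033*ey;print("orig pins",o,"orig edge",(C[0]+C[1])/2-.115*ex)
print("screw",(S-o)@ex,(S-o)@ey)
# held holder yaw/position from picture: front top edge corners
H=[ray(m,*p,.2413+.024)[:2] for p in[(200,147),(321,147)]]
print(H,np.linalg.norm(H[0]-H[1]),read_state()["tool_pos"])
```

```text
pin dist 0.07480032482481432
plate w 0.12827510816773058
yaw pins 84.63406789229624 edge 84.31404777082062
orig pins [0.5716224  0.07069904] orig edge [0.57097659 0.06815283]
screw 0.05803894015674968 -0.0011743710242104813
[array([0.43119107, 0.16092169]), array([0.48404581, 0.15590731])] 0.053092061311134184 [0.45112211 0.09942047 0.24140097]
```

```bash
python3 -m crank '[[[-0.34,1.5,0,0,0,0],[-0.66,2.92,0,0,0,0],[-0.66,2.92,0,0,0,0],[-0.66,2.92,0,0,0,0],[-0.32,1.41,0,0,0,0],[0,0,0,0,0,0],[0,0,0,0,0,0]]]'
python3 -m crank '[[[0,0,1.5,0,0,0],[0,0,3,0,0,0],[0,0,3,0,0,0],[0,0,3,0,0,0],[0,0,3,0,0,0],[0,0,2.5,0,0,0],[0,0,1.5,0,0,0],[0,0,0,0,0,0]]]'
python3 - <<'E'
from h import *
s=read_state();m=camera_model("wrist");a=read_camera("wrist");cv2.imwrite("pics/w3.png",a)
b=read_camera("side");cv2.imwrite("pics/s3.png",cv2.resize(b[170:270,190:310],(720,600),interpolation=cv2.INTER_CUBIC))
print(s["tool_pos"],Ro.from_rotvec(s["tcp_rot"]).as_matrix().round(4).tolist(),s["wrist_force"])
R=Ro.from_rotvec(s["tcp_rot"]).as_matrix()
print("delta",R.T@(np.array([.5648,.0621,.019])-s["tool_pos"])*100)
E
```

```text
time: 8.37
tool_pos: [0.5655, 0.0622, 0.2411]
tcp_rot: [-2.322, -2.114, 0.002]
wrist_force: [-0.7, -0.1, -5.9]
width: 0.642
grip_force: 55.3
time: 9.03
tool_pos: [0.5601, 0.0625, 0.0622]
tcp_rot: [-2.317, -2.112, 0.012]
wrist_force: [-1.1, 0.9, -6.0]
width: 0.642
grip_force: 55.3
[0.56014874 0.06254276 0.06219424] [[0.0925, 0.9957, -0.0099], [0.9957, -0.0925, -0.0004], [-0.0014, -0.0098, -1.0]] [-1.05159454  0.93930403 -6.04265686]
delta [0.00482597 0.50950935 4.31463812]
```

View pics/w3.png

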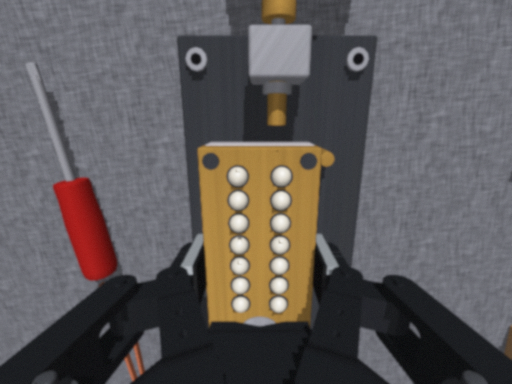

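The wrist view at z = 62 mm shows the pin at (327,158), just right of the holder, the screw tip at (278,124) ahead of it, and the plate corners at (178,37) and (376,37). Before lowering, I'll check these against the fixture estimate.

```bash
python3 -m crank '[[[0,0,0,0,0,0],[0,0,0,0,0,0]]]'
python3 - <<'E'
from h import *
s=read_state();m=camera_model("wrist")
R0=Ro.from_rotvec(s["tcp_rot"]).as_matrix();p0=s["tool_pos"]
R=np.array(m["R"]);t=np.array(m["t"]).ravel()
# Xc=R X+t ; X=R0 x+p0
Rt=R@R0;tt=R@p0+t
R1=np.array([[0.0925,0.9957,-0.0099],[0.9957,-0.0925,-0.0004],[-0.0014,-0.0098,-1.0]]);p1=np.array([0.56014874,0.06254276,0.06219424])
m1=dict(camera_matrix=m["camera_matrix"],R=Rt@R1.T,t=tt-Rt@R1.T@p1)
C=[ray(m1,*p,.012)[:2] for p in[(178,37),(376,37)]]
c=C[0]-C[1];print("plate w",np.linalg.norm(c),"yaw",np.degrees(np.arctan2(c[1],c[0]))-90)
ex=np.array([.0935,.9956]);ey=np.array([-ex[1],ex[0]])
P=ray(m1,327,157.5,.032)[:2];S=ray(m1,278,122,.027)[:2]
print("o from pin",P-.038*ex+.033*ey,"corners",(C[0]+C[1])/2-.115*ex)
o=P-.038*ex+.033*ey
print("screw",(S-o)@ex,(S-o)@ey)
H=[ray(m1,*p,.0622-.007+.03)[:2] for p in[(199,147),(321,147)]];hc=sum(H)/2
print("holder +x end",(hc-o)@ex,(hc-o)@ey,np.linalg.norm(H[0]-H[1]))
print(s["tool_pos"],R0.round(4).tolist(),(s["tool_pos"][:2]-o)@ex,(s["tool_pos"][:2]-o)@ey)
E
```

```text
time: 9.3
tool_pos: [0.5671, 0.0626, 0.0691]
tcp_rot: [2.32, 2.114, 0.005]
wrist_force: [-0.2, 0.2, -4.3]
width: 0.644
grip_force: 55.3
plate w 0.12646708328497794 yaw 84.5121440053639
o from pin [0.57177955 0.07039644] corners [0.57172544 0.06742525]
screw 0.059972896151754954 -0.0012343387066594165
holder +x end 0.05036657905599507 0.009987821726703226 0.05390342264678808
[0.567096   0.06256054 0.06911087] [[0.0927, 0.9957, 0.004], [0.9957, -0.0927, 0.0003], [0.0007, 0.0039, -1.0]] -0.008239330431919012 0.003930287682403995
```

```bash
python3 -m crank '[[[0,-0.15,0.6,0,0,0],[0,0,1,0,0,0],[0,0,1,0,0,0],[0,0,0.8,0,0,0],[0,0,0.4,0,0,0],[0,0,0.2,0,0,0],[0,0,0,0,0,0],[0,0,0,0,0,0]]]'
python3 -m crank '[[[0,0,0.2,0,0,0],[0,0,0.2,0,0,0],[0,0,0.2,0,0,0],[0,0,0,0,0,0],[0,0,0,0,0,0]]]'
```

```text
time: 9.97
tool_pos: [0.564, 0.0623, 0.0266]
tcp_rot: [-2.322, -2.116, 0.0]
wrist_force: [0.4, -0.2, -4.9]
width: 0.646
grip_force: 55.3
time: 10.38
tool_pos: [0.5638, 0.0624, 0.0206]
tcp_rot: [-2.322, -2.116, 0.0]
wrist_force: [-0.2, -0.0, -6.0]
width: 0.642
grip_force: 55.3
```

```bash
for i in 1 ; do python3 -m crank '[[[0,0,0.1,0,0,0],[0,0,0.05,0,0,0],[0,0,0,0,0,0],[0,0,0,0,0,0],[0,0,0,0,0,0]]]'|grep -E 'pos|wrist'; done; python3 -m crank '[[[0,0,0.1,0,0,0],[0,0,0,0,0,0],[0,0,0,0,0,0]]]'
```

```text
tool_pos: [0.564, 0.0624, 0.0193]
wrist_force: [-0.2, 0.4, -5.2]
time: 11.05
tool_pos: [0.5642, 0.0624, 0.0191]
tcp_rot: [2.322, 2.116, 0.0]
wrist_force: [-3.5, 0.4, 3.3]
width: 0.639
grip_force: 56.3
```

```bash
python3 -m crank '[[[0,0,0,0,0,0],[0,0,0,0,0,0],[0,0,0,0,0,0],[0,0,0,0,0,0]]]' 6.8 
python3 -m crank '[[[0,0,0,0,0,0],[0,0,0,0,0,0],[0,0,0,0,0,0],[0,0,0,0,0,0],[0,0,0,0,0,0],[0,0,0,0,0,0]]]' 4.5 50
python3 -c "
from h import *
s=read_state();print(s['torque'],s['q'].round(2))"
```

```text
time: 11.38
tool_pos: [0.5645, 0.0624, 0.0186]
tcp_rot: [2.322, 2.115, 0.001]
wrist_force: [-0.0, -0.1, 0.1]
width: 0.796
grip_force: 0.0
time: 11.88
tool_pos: [0.5644, 0.0624, 0.0187]
tcp_rot: [2.322, 2.115, 0.001]
wrist_force: [-0.1, -0.2, 4.1]
width: 0.64
grip_force: 56.4
[-0.02942902  0.12453929  0.00201128] [0.07 0.29 2.01 0.   0.84 0.16]
```

```bash
cat > r.py <<'E'
from h import *
s=read_state();ex=np.array([.0935,.9956]);ey=np.array([-ex[1],ex[0]]);f=s["wrist_force"]
o=np.array([.5717,.0695]);d=(s["tool_pos"][:2]-o)*1000
R=Ro.from_rotvec(s["tcp_rot"]).as_matrix()
print("t%.2f Fx %.1f Fy %.1f Fz %.1f Tz %.3f | x %.2f y %.2f z %.2f yaw %.2f"%(s["time"],f[:2]@ex,f[:2]@ey,f[2],s["torque"][2],d@ex,d@ey,s["tool_pos"][2]*1000,np.degrees(np.arctan2(R[1,0],R[0,0]))))
E
python3 r.py
python3 -m crank '[[[0,0.1,-0.03,0,0,0],[0,0.1,0,0,0,0],[0,0,0,0,0,0]]]' >/dev/null; python3 r.py
python3 -m crank '[[[0,0.1,0,0,0,0],[0,0,0,0,0,0],[0,0,0,0,0,0]]]' >/dev/null; python3 r.py
```

```text
t11.88 Fx -0.2 Fy 0.0 Fz 4.1 Tz 0.002 | x -7.72 y 6.63 z 18.70 yaw 84.67
t12.13 Fx 0.1 Fy 5.9 Fz 8.5 Tz -0.009 | x -7.76 y 6.57 z 18.75 yaw 84.67
t12.38 Fx -0.5 Fy 8.5 Fz 10.9 Tz 0.008 | x -7.75 y 6.49 z 18.78 yaw 84.67
```

```bash
python3 -m crank '[[[0,0,-0.05,0,0,0],[0,0,-0.05,0,0,0],[0,0,0,0,0,0],[0,0,0,0,0,0]]]' >/dev/null; python3 r.py
python3 -m crank '[[[0,0,-0.05,0,0,0],[0,0,0,0,0,0],[0,0,0,0,0,0]]]' >/dev/null; python3 r.py
```

```text
t12.72 Fx 0.7 Fy 2.0 Fz -1.2 Tz -0.012 | x -7.92 y 5.15 z 18.80 yaw 84.68
t12.97 Fx -0.0 Fy -0.8 Fz -5.4 Tz 0.024 | x -8.00 y 4.24 z 19.33 yaw 84.67
```

```bash
python3 -m crank '[[[0,0.1,0.03,0,0,0],[0,0,0,0,0,0],[0,0,0,0,0,0]]]' >/dev/null; python3 r.py
python3 -m crank '[[[0,0.1,0,0,0,0],[0,0,0,0,0,0],[0,0,0,0,0,0]]]' >/dev/null; python3 r.py
python3 -m crank '[[[0,0.1,0,0,0,0],[0,0,0,0,0,0],[0,0,0,0,0,0]]]' >/dev/null; python3 r.py
```

```text
t13.22 Fx -0.2 Fy 0.1 Fz -5.4 Tz 0.072 | x -7.87 y 2.98 z 19.57 yaw 84.67
t13.47 Fx 0.2 Fy 0.4 Fz -4.2 Tz 0.000 | x -7.81 y 1.90 z 19.84 yaw 84.67
t13.72 Fx -0.3 Fy -0.1 Fz -5.8 Tz 0.009 | x -7.81 y 0.94 z 19.85 yaw 84.67
```

```bash
python3 -m crank '[[[0,0.05,0.05,0,0,0],[0,0,0,0,0,0],[0,0,0,0,0,0]]]' >/dev/null; python3 r.py
python3 -m crank '[[[0,0.05,0.03,0,0,0],[0,0,0,0,0,0],[0,0,0,0,0,0]]]' >/dev/null; python3 r.py
```

```text
t13.97 Fx -0.6 Fy 0.6 Fz -5.5 Tz 0.005 | x -7.83 y 0.60 z 19.25 yaw 84.67
t14.22 Fx -0.4 Fy 0.6 Fz -4.8 Tz -0.046 | x -7.82 y 0.37 z 18.85 yaw 84.67
```

```bash
python3 -m crank '[[[0,0.05,0.02,0,0,0],[0,0,0,0,0,0],[0,0,0,0,0,0]]]' >/dev/null; python3 r.py
python3 -m crank '[[[0,0.05,0,0,0,0],[0,0,0,0,0,0],[0,0,0,0,0,0]]]' >/dev/null; python3 r.py
python3 -m crank '[[[0,0.05,0,0,0,0],[0,0,0,0,0,0],[0,0,0,0,0,0]]]' >/dev/null; python3 r.py
```

```text
t14.47 Fx 0.0 Fy 4.5 Fz -0.6 Tz -0.106 | x -7.83 y 0.31 z 18.76 yaw 84.67
t14.72 Fx 0.9 Fy 6.1 Fz 1.4 Tz -0.128 | x -7.86 y 0.29 z 18.77 yaw 84.67
t14.97 Fx -0.3 Fy 7.7 Fz 2.0 Tz -0.123 | x -7.86 y 0.22 z 18.81 yaw 84.67
```

```bash
python3 -m crank '[[[0,0,-0.02,0,0,0.004],[0,0,0,0,0,0],[0,0,0,0,0,0]]]' >/dev/null; python3 r.py
python3 -m crank '[[[0,0,0,0,0,0.004],[0,0,0,0,0,0],[0,0,0,0,0,0]]]' >/dev/null; python3 r.py
```

```text
t15.22 Fx 1.3 Fy 6.8 Fz 1.2 Tz 0.184 | x -7.80 y 0.30 z 18.78 yaw 84.48
t15.47 Fx 0.9 Fy 7.3 Fz 1.3 Tz 0.451 | x -7.75 y 0.36 z 18.79 yaw 84.29
```

```bash
python3 -m crank '[[[0,0,0,0,0,-0.005],[0,0,0,0,0,0],[0,0,0,0,0,0]]]' >/dev/null; python3 r.py
python3 -m crank '[[[0,0.05,-0.01,0,0,0],[0,0,0,0,0,0],[0,0,0,0,0,0]]]' >/dev/null; python3 r.py
```

```text
t15.72 Fx 0.2 Fy 7.2 Fz 0.6 Tz 0.184 | x -7.83 y 0.29 z 18.77 yaw 84.54
t15.97 Fx 0.4 Fy 8.4 Fz 1.6 Tz 0.128 | x -7.82 y 0.27 z 18.80 yaw 84.54
```

```bash
python3 -m crank '[[[0,0.06,-0.02,0,0,-0.001],[0,0,0,0,0,0],[0,0,0,0,0,0]]]' >/dev/null; python3 r.py
python3 -m crank '[[[0.1,0,-0.02,0,0,0],[0.1,0,0,0,0,0],[0,0,0,0,0,0]]]' >/dev/null; python3 r.py
python3 -m crank '[[[0.1,0,0,0,0,0],[0,0,0,0,0,0],[0,0,0,0,0,0]]]' >/dev/null; python3 r.py
```

```text
t16.22 Fx 1.0 Fy 9.2 Fz 2.9 Tz 0.069 | x -7.82 y 0.24 z 18.84 yaw 84.58
t16.47 Fx -4.4 Fy 7.4 Fz 1.4 Tz -0.039 | x -7.44 y 0.25 z 18.87 yaw 84.60
t16.72 Fx -6.3 Fy 8.4 Fz 2.0 Tz -0.038 | x -6.70 y 0.27 z 18.84 yaw 84.59
```

```bash
python3 -m crank '[[[0.1,0,-0.04,0,0,0],[0,0,0,0,0,0],[0,0,0,0,0,0]]]' >/dev/null; python3 r.py
python3 -m crank '[[[0.1,0,0,0,0,0],[0,0,0,0,0,0],[0,0,0,0,0,0]]]' >/dev/null; python3 r.py
python3 -m crank '[[[0.1,0,0,0,0,0],[0,0,0,0,0,0],[0,0,0,0,0,0]]]' >/dev/null; python3 r.py
```

```text
t16.97 Fx -5.2 Fy 7.3 Fz -1.4 Tz -0.008 | x -5.25 y 0.24 z 18.91 yaw 84.58
t17.22 Fx -5.1 Fy 7.6 Fz 0.2 Tz -0.003 | x -4.36 y 0.25 z 18.86 yaw 84.58
t17.47 Fx -5.6 Fy 7.6 Fz -0.6 Tz -0.016 | x -3.36 y 0.28 z 18.89 yaw 84.58
```

```bash
python3 -m crank '[[[0.07,0,0,0,0,0],[0,0,0,0,0,0],[0,0,0,0,0,0]]]' >/dev/null; python3 r.py
python3 -m crank '[[[0.07,0,0,0,0,0],[0,0,0,0,0,0],[0,0,0,0,0,0]]]' >/dev/null; python3 r.py
python3 -m crank '[[[0.07,0,0,0,0,0],[0,0,0,0,0,0],[0,0,0,0,0,0]]]' >/dev/null; python3 r.py
python3 -m crank '[[[0.05,0,0,0,0,0],[0,0,0,0,0,0],[0,0,0,0,0,0]]]' >/dev/null; python3 r.py
```

```text
t17.72 Fx -5.6 Fy 7.1 Fz 0.6 Tz -0.048 | x -2.75 y 0.28 z 18.86 yaw 84.58
t17.97 Fx -4.8 Fy 6.7 Fz -1.2 Tz -0.080 | x -2.02 y 0.28 z 18.86 yaw 84.59
t18.22 Fx -6.1 Fy 7.8 Fz 0.4 Tz -0.081 | x -1.35 y 0.24 z 18.88 yaw 84.58
t18.47 Fx -5.7 Fy 7.1 Fz -1.2 Tz -0.071 | x -0.88 y 0.28 z 18.86 yaw 84.58
```

```bash
python3 -m crank '[[[0.06,0.02,0,0,0,0],[0,0,0,0,0,0],[0,0,0,0,0,0]]]' >/dev/null; python3 r.py
python3 -m crank '[[[0.06,0,0,0,0,0],[0,0,0,0,0,0],[0,0,0,0,0,0]]]' >/dev/null; python3 r.py
python3 -m crank '[[[0.06,0,0,0,0,0],[0,0,0,0,0,0],[0,0,0,0,0,0]]]' >/dev/null; python3 r.py
```

```text
t18.72 Fx -7.1 Fy 8.1 Fz 0.0 Tz -0.094 | x -0.45 y 0.23 z 18.88 yaw 84.58
t18.97 Fx -6.0 Fy 8.1 Fz 0.8 Tz -0.073 | x 0.09 y 0.26 z 18.89 yaw 84.59
t19.22 Fx -8.8 Fy 7.6 Fz 1.0 Tz -0.031 | x 0.09 y 0.25 z 18.89 yaw 84.60
```

```bash
python3 -m crank '[[[0.06,0,0,0,0,0],[0,0,0,0,0,0],[0,0,0,0,0,0]]]' >/dev/null; python3 r.py
python3 -m crank '[[[0.05,0.02,0,0,0,0],[0,0,0,0,0,0],[0,0,0,0,0,0],[0,0,0,0,0,0]]]' >/dev/null; python3 r.py
```

```text
t19.47 Fx -10.5 Fy 8.0 Fz -0.7 Tz -0.057 | x 0.11 y 0.28 z 18.88 yaw 84.61
t19.80 Fx -13.7 Fy 8.7 Fz 1.4 Tz -0.103 | x 0.11 y 0.28 z 18.88 yaw 84.61
```

```bash
python3 -m crank '[[[-0.1,-0.05,0,0,0,0],[-0.1,-0.05,0,0,0,0],[0,0,0,0,0,0],[0,0,0,0,0,0]]]' >/dev/null; python3 r.py
python3 -m crank '[[[0,0,0,0,0,0],[0,0,0,0,0,0],[0,0,0,0,0,0],[0,0,0,0,0,0],[0,0,0,0,0,0]]]' 7.2 ; python3 r.py
```

```text
t20.13 Fx -4.3 Fy 5.1 Fz -2.2 Tz -0.074 | x 0.10 y 0.28 z 18.87 yaw 84.58
time: 20.55
tool_pos: [0.575, 0.0712, 0.0208]
tcp_rot: [2.323, 2.113, 0.003]
wrist_force: [-0.2, -0.0, 0.9]
width: 0.842
grip_force: 0.0
t20.55 Fx -0.1 Fy 0.2 Fz 0.9 Tz -0.014 | x 2.04 y -3.15 z 20.75 yaw 84.57
```

```bash
python3 -m crank '[[[-0.1,-0.3,0,0,0,0],[0,0,-0.5,0,0,0],[0,0,-1,0,0,0],[0,0,-2,0,0,0],[0,0,-3.5,0,0,0],[0,0,-4,0,0,0],[0,0,-4,0,0,0],[0,0,-4,0,0,0]]]' 8 >/dev/null; python3 r.py
python3 -m crank '[[[0,0,-4,0,0,0],[0,0,-2,0,0,0],[0,0,0,0,0,0],[0,0,0,0,0,0],[0,0,0,0,0,0],[0,0,0,0,0,0]]]' 0 >/dev/null; python3 r.py
python3 - <<'E'
from h import *
a=read_camera("wrist");m=camera_model("wrist");b=read_camera("top")
cv2.imwrite("pics/t4.png",np.vstack([cv2.resize(b[165:235,175:345],(768,316),interpolation=cv2.INTER_CUBIC)[:,:512],a[:270]]))
g=np.arange(0,1.56,.1).tolist()+[1.55]
for th in g:
    p=np.radians(11)-th
    print("%.2f x %.1f z %.1f"%(th,-190+115*np.sin(p)+9*np.cos(p)+11,57+115*np.cos(p)-9*np.sin(p)),end=" ; ")
E
```

```text
t21.22 Fx -0.1 Fy -0.5 Fz -0.9 Tz 0.031 | x 0.65 y 1.42 z 212.66 yaw 84.56
t21.72 Fx 0.2 Fy 0.4 Fz 0.3 Tz -0.009 | x 0.45 y 2.35 z 267.91 yaw 84.56
0.00 x -148.2 z 168.2 ; 0.10 x -159.5 z 170.7 ; 0.20 x -170.9 z 172.1 ; 0.30 x -182.4 z 172.3 ; 0.40 x -193.9 z 171.4 ; 0.50 x -205.3 z 169.3 ; 0.60 x -216.4 z 166.1 ; 0.70 x -227.1 z 161.9 ; 0.80 x -237.3 z 156.5 ; 0.90 x -247.0 z 150.2 ; 1.00 x -255.9 z 143.0 ; 1.10 x -264.1 z 134.9 ; 1.20 x -271.5 z 126.0 ; 1.30 x -277.9 z 116.4 ; 1.40 x -283.3 z 106.2 ; 1.50 x -287.7 z 95.6 ; 1.55 x -289.5 z 90.1 ;
```

View pics/t4.png

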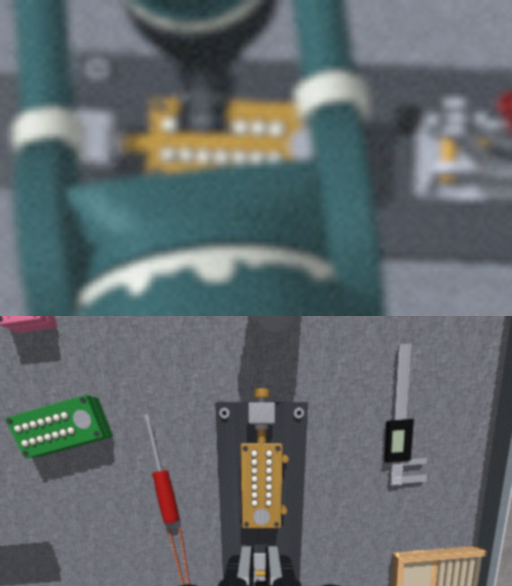

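Seated: the holder touches the screw tip at the top and both pins on the right, with the disc towards the clamp. Next is the handle.

```bash
python3 -m crank '[[[-1.5,0.2,0,0,0,0],[-3.5,0,0,0,0,0],[-3.5,0,0,0,0,0],[-3,0,0,0,0,0],[-1.3,0,0,0,0,0],[0,0,0,0,0,0],[0,0,0,0,0,0],[0,0,0,0,0,0]]]' 0 ; python3 r.py
python3 -m crank '[[[0,0,1.5,0,0,0],[0,0,3,0,0,0],[0,0,3,0,0,0],[0,0,1.5,0,0,0],[0,0,1,0,0,0],[0,0,0,0,0,0],[0,0,0,0,0,0],[0,0,0,0,0,0]]]' ; python3 r.py
```

```text
time: 22.48
tool_pos: [0.5604, -0.0564, 0.2692]
tcp_rot: [-2.323, -2.112, 0.0]
wrist_force: [-0.0, 0.2, 0.0]
width: 0.0
grip_force: 0.0
t22.48 Fx 0.2 Fy 0.0 Fz 0.0 Tz -0.005 | x -126.45 y -0.52 z 269.19 yaw 84.56
time: 23.15
tool_pos: [0.5618, -0.0569, 0.1715]
tcp_rot: [2.322, 2.113, 0.003]
wrist_force: [0.9, -1.2, 0.8]
width: 0.004
grip_force: 0.0
t23.15 Fx -1.1 Fy -1.0 Fz 0.8 Tz -0.063 | x -126.80 y -1.99 z 171.49 yaw 84.60
```

```bash
python3 -m crank '[[[-0.5,-0.1,0,0,0,0],[-0.5,0,0,0,0,0],[-0.5,0,0,0,0,0],[-0.5,0,0,0,0,0],[-0.5,0,0,0,0,0]]]' >/dev/null ; python3 r.py
python3 -m crank '[[[-0.5,0,0,0,0,0],[-0.5,0,0,0,0,0],[-0.5,0,0,0,0,0],[-0.5,0,0,0,0,0]]]' >/dev/null ; python3 r.py
python3 -c "
from h import *
b=read_camera('side');cv2.imwrite('pics/s5.png',cv2.resize(b[110:270,190:370],(675,600),interpolation=cv2.INTER_CUBIC))"
```

```text
t23.57 Fx 1.0 Fy 0.3 Fz 0.9 Tz 0.023 | x -152.92 y -0.06 z 170.49 yaw 84.52
t23.90 Fx 1.1 Fy -0.6 Fz 0.4 Tz -0.044 | x -172.91 y 0.33 z 169.85 yaw 84.54
```

View pics/s5.png

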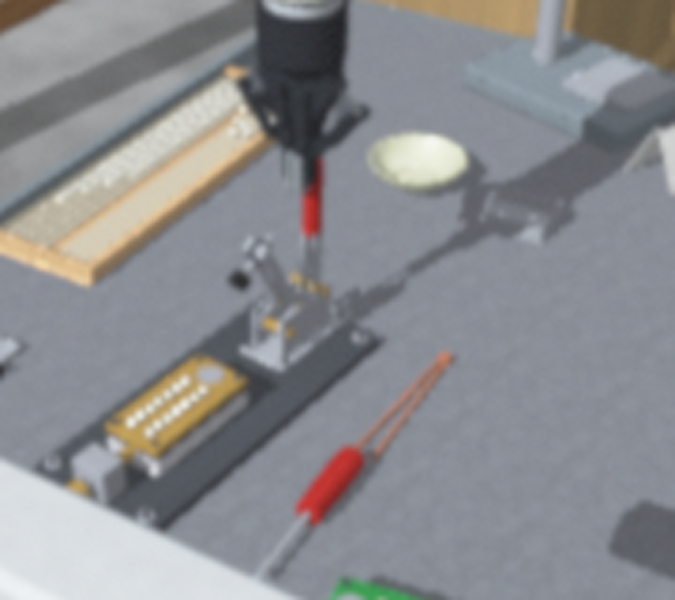

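The side view shows the closed fingers (310,165) against the top of the red grip, which is now about upright. The arm is raised with its foot at (240,280). I'll follow the arc.

```bash
python3 -m crank '[[[-1.0,0,0,0,0,0],[-1.1,0,0,0,0,0],[-1.15,0,0.1,0,0,0],[-1.1,0,0.3,0,0,0],[-1.1,0,0.45,0,0,0],[-1.0,0,0.55,0,0,0]]]' >/dev/null ; python3 r.py
python3 -m crank '[[[-0.5,0,0.3,0,0,0],[-0.5,0,0.33,0,0,0],[-0.45,0,0.35,0,0,0],[-0.45,0,0.37,0,0,0]]]' >/dev/null ; python3 r.py
python3 -m crank '[[[-0.4,0,0.4,0,0,0],[-0.4,0,0.4,0,0,0],[0,0,0,0,0,0]]]' >/dev/null ; python3 r.py
```

```text
t24.45 Fx 0.1 Fy -0.4 Fz 0.1 Tz 0.003 | x -238.56 y 0.25 z 155.67 yaw 84.53
t24.78 Fx -0.0 Fy -0.4 Fz -0.1 Tz 0.009 | x -256.19 y 0.46 z 141.91 yaw 84.56
t25.03 Fx 0.4 Fy 0.6 Fz 0.0 Tz -0.020 | x -264.15 y 1.02 z 133.26 yaw 84.55
```

```bash
python3 -m crank '[[[-0.37,0.05,0.45,0,0,0],[-0.37,0,0.45,0,0,0],[0,0,0,0,0,0]]]' >/dev/null ; python3 r.py
python3 -m crank '[[[-0.32,0,0.48,0,0,0],[-0.32,0,0.48,0,0,0],[0,0,0,0,0,0]]]' >/dev/null ; python3 r.py
python3 -m crank '[[[-0.27,0,0.5,0,0,0],[-0.27,0,0.5,0,0,0],[0,0,0,0,0,0]]]' >/dev/null ; python3 r.py
```

```text
t25.28 Fx 2.7 Fy 1.5 Fz 3.5 Tz 0.015 | x -271.34 y -0.24 z 125.24 yaw 84.55
t25.53 Fx 2.2 Fy 1.9 Fz 6.4 Tz 0.027 | x -277.67 y -0.32 z 116.26 yaw 84.56
t25.78 Fx 1.0 Fy 0.7 Fz 4.8 Tz 0.013 | x -283.38 y -0.50 z 106.18 yaw 84.56
```

```bash
python3 -m crank '[[[-0.22,0,0.5,0,0,0],[-0.22,0,0.5,0,0,0],[0,0,0,0,0,0]]]' >/dev/null ; python3 r.py
python3 -m crank '[[[-0.1,0,0.3,0,0,0],[0,0,0,0,0,0],[0,0,0,0,0,0]]]' >/dev/null ; python3 r.py
python3 -m crank '[[[-0.1,0,0.3,0,0,0],[0,0,0,0,0,0],[0,0,0,0,0,0]]]' >/dev/null ; python3 r.py
```

```text
t26.03 Fx -0.2 Fy 1.2 Fz -1.0 Tz 0.003 | x -287.63 y 0.46 z 94.77 yaw 84.56
t26.28 Fx -1.1 Fy 0.6 Fz 0.0 Tz -0.022 | x -288.38 y 0.13 z 92.37 yaw 84.55
t26.53 Fx 0.2 Fy -1.2 Fz 0.3 Tz 0.031 | x -289.38 y 0.06 z 89.57 yaw 84.55
```

The force rose to about 7 N and then fell to zero, so the handle has snapped over. I'll retreat and look.

```bash
python3 -m crank '[[[0,0,-1,0,0,0],[0,0,-2,0,0,0],[0,0,-3,0,0,0],[0,0,-3,0,0,0],[0,0,-3,0,0,0],[-2,0,-2,0,0,0],[-3,0,0,0,0,0],[-3,0,0,0,0,0]]]' >/dev/null ; python3 r.py
python3 -m crank '[[[-2,0,0,0,0,0],[0,0,0,0,0,0],[0,0,0,0,0,0],[0,0,0,0,0,0]]]' >/dev/null ; python3 r.py
python3 -c "
from h import *
b=read_camera('side');a=read_camera('top')
cv2.imwrite('pics/s6.png',np.vstack([cv2.resize(b[170:270,190:310],(720,400),interpolation=cv2.INTER_CUBIC),cv2.resize(a[170:230,175:355],(720,200),interpolation=cv2.INTER_CUBIC)]))"
```

```text
t27.20 Fx -0.1 Fy -0.9 Fz 0.3 Tz -0.013 | x -370.31 y -1.70 z 234.18 yaw 84.68
t27.53 Fx -0.2 Fy -0.2 Fz -0.1 Tz -0.007 | x -388.93 y 0.16 z 230.12 yaw 84.54
```

View pics/s6.png

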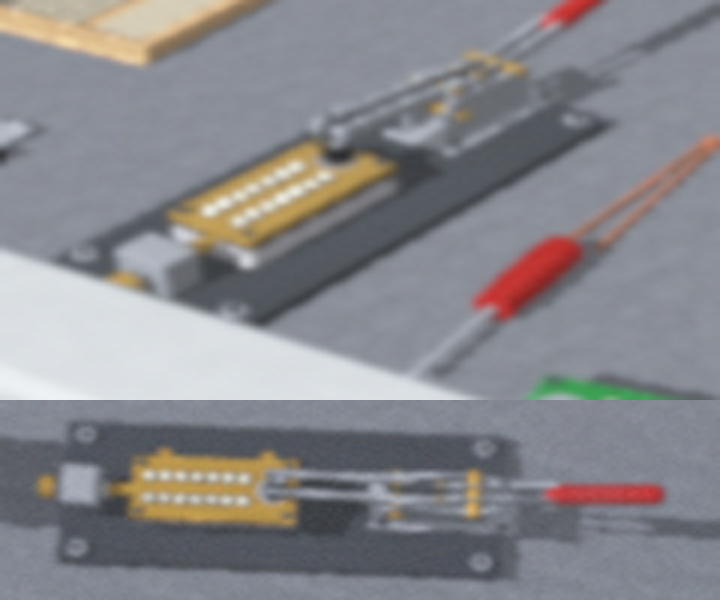

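The clamp is shut: the handle is down (top crop 605,494), the foot is on the wear disc (side crop 338,150), and the holder is against both pins and the screw tip. I'll hand the job in.

```bash
python3 -c "
from workcell import *
print(finish_job())"
```

```text
the job is handed in; nothing more can be done
None
```

The holder is seated flat against both side pins and the end screw, disc towards the clamp; the handle snapped over, the foot presses on the wear disc, the gripper is clear, and the job was handed in at about 28 s (no verdict shown).

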